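Stack the lens blank and its retaining ring in the cradle

TASK

The stacking cradle already holds the spacer ring. Build the rest of the optical stack on it in the right order: first set the glass lens blank flat on the spacer, then lay the wide retaining ring flat on top of the lens. Set both parts down gently, without dropping them in, and leave the spacer seated at the bottom.

Things in the scene. Friction and masses are not known exactly. Their poses are not given: they have to be found in the camera images.
- holder: Stacking cradle, fixed: round foot, 104 mm across, 6 mm thick, with two black curved cheeks flaring up to a funnel. Origin on its axis at the worktop, z up. Cheeks at its +y and -y (inside radius 29 mm at the foot, 43 at the mouth; tops 59 mm up). Wide gaps at its +x and -x are for the fingers: lower parts with the jaws closing along its x. The spacer stands on the foot, 6 mm up.
- spacer_mid (a point): Centre, half-way up, of the spacer that already stands in the cradle: a plain aluminium ring, 48 mm outside, 36 inside, 14 high; its top is 20 mm above the worktop. z is its axis. (A spare, identical spacer lying on the worktop is not needed.)
- lens_mid (a point): Centre, half-way up, of the lens blank: a plain solid glass disc, 54 mm across and 16 mm thick, about 90 g, lying flat on the worktop. z is its axis. On the spacer its centre stands 28 mm above the worktop.
- ring_mid (a point): Centre, half-way up, of the retaining ring: an aluminium ring, 64 mm outside, 46 mm inside, 14 mm high, about 60 g, with two small dark spanner slots on its top face, lying flat on the worktop; it is wider than the spare spacer (48 mm). z is its axis. On the lens its centre stands 43 mm above the worktop.
Things that resemble listed ones, but are neither listed nor needed, are in the scene too. Of the things like the holder, leave any that is blue or orange; of the rest the smaller one is meant.

How it is judged:
On the way:
1. the lens blank lies flat on the spacer in the cradle, with the retaining ring not yet there (horizontal distance between lens_mid and holder below 0.012 m and z of lens_mid in the frame of holder between 0.023 and 0.033 m and angle between lens_mid's own z axis and vertical below 0.18 rad and horizontal distance between ring_mid and holder above 0.06 m), for 0.2 s.
At the end, for the whole second after the job is handed in: The spacer stands on the cradle's foot, the lens blank lies on the spacer and the retaining ring on the lens, each within 12 mm of the cradle's axis and 5 mm of its height in the stack, the lens and the ring flat within 10 degrees and at rest (horizontal distance between each of spacer_mid, lens_mid, ring_mid and holder below 0.012 m and z of spacer_mid in the frame of holder below 0.018 m and z of lens_mid in the frame of holder between 0.023 and 0.033 m and z of ring_mid in the frame of holder between 0.038 and 0.048 m and angle between each of lens_mid, ring_mid's own z axis and vertical below 0.18 rad and linear speed of each of lens, ring below 0.02 m/s); the robot touches nothing.
It fails at once if the lens blank is dropped into the cradle (falls more than about 25 mm, over 0.7 m/s) (horizontal distance between lens_mid and holder below 0.04 m and height (world z) of lens_mid below 0.1 m and linear speed of lens above 0.7 m/s).
It fails at once if the retaining ring is dropped into the cradle (falls more than about 25 mm, over 0.7 m/s) (horizontal distance between ring_mid and holder below 0.04 m and height (world z) of ring_mid below 0.115 m and linear speed of ring above 0.7 m/s).
It also fails if it takes over 58 s, if anything falls off the work surface, if the arm or the gripper's body presses on something with over 40 N, if the wrist force passes 120 N, or if a joint passes its speed limit or range.

ROBOT

A 6-joint arm with a two-finger parallel gripper is mounted at the origin on a cart in front of the work surface, level with it; the furniture and walls round the work are solid. World frame = base frame: x ahead of the robot, y to its left, z up, the work surface at z = 0. Lengths are in m, angles in rad, forces in N, time in s.
With the tool pointing down it reaches from about 0.35 to 0.975 m from the base axis. Payload 4.9 kg.
Tool frame: the origin (TCP) lies at the very end of the fingers, on their centre line; the grasp point (between the pads) lies 19 mm behind it; x points along the fingers, y is the direction in which the jaws open and shut, and the axes are right-handed (so a half turn about x gives the same grasp; the last joint's range is limited). The gripper opens to 85 mm and grips with 20 to 120 N. Pads are 22 mm wide; open, the fingers measure 114 mm over their backs; the gripper's body (76 mm by 85 mm) begins 54 mm behind the grasp point. The pads swing forward as they close: fully open they stand 13 mm farther back than shut.
Start: joints at [1.059, 0.053, 1.613, -0, 1.476, -0.119], TCP at [0.239, 0.577, 0.231] pointing down, gripper open.
Joint ranges: [-3.01, 3.01], [-1.01, 2.22], [0.06, 2.58], [-1.02, 4.17], [0.09, 2.62], [-3.14, 3.14]. Speed limits (rad/s): [2.57, 2.57, 3.14, 3.14, 3.14, 3.14].

INTERFACE

Orientations are given as a rotation vector (axis times angle).
In Python, from station import ctrl, get_image, calibration, finish_job, search_frame, cut_out, mark_of gives the robot as it stands. The module is installed in compiled form; this text tells all that it offers.
- The arm moves only by the tool arm_command, never from a script. Its argument "plan" is a list that holds one entry, the list of rows, each a list of 7 numbers: the shift along the tool's x, y, z in m, then the turn, a rotation vector about the tool's x, y, z in degrees, then the finger opening in m, from 0 to 0.0854. A call has 1 to 20 rows; each row shifts and turns the pose as measured when the row begins, along the tool's axes as they then stand; what a row does not reach is not made up. A row lasts 1/12 s, in which the tool goes at most 41.7 mm and 7.16 degrees, less where a joint would pass 70% of its speed; a pose out of reach is approached as far as the arm can. A call with a gripper value outside its range is refused whole. The fingers move at their own pace and stop on an object; "squeeze" is the grip in N (left out, the last holds). Time passes only in rows, so rows that do not move let the fingers close. It gives the time, the measured TCP pose, the force and the opening at its end, in the units of the state.
- ctrl.get_obs(): the state, without advancing time (a new reading comes with each control period).
- get_image(name): name is "scene" or "top"; returns the picture (420x560x3 uint8, red, green, blue); there is no depth.
- calibration(name): a dict with "fx", "fy", "cx", "cy" (pixels), "cam_to_world" (4x4, takes a point from camera to world coordinates). Camera axes: x right, y down, z forward; pixel columns grow to the right and rows downward; lengths in m; the calibration is good to about 2 mm. A picture is of the moment at which its call begins. calibration takes no time and is no camera call.
- finish_job(): hands the job in, once; it reports no verdict.
Trained networks look in the newest picture that a camera, given by its name, has taken for a name from the list of things; names that differ only in an ending like _2 or _b are one class to them, and where a whole thing is asked for, a point or a joint stands for the part that bears it (a point fixed in the world has none). Each returns a list of dicts, best first, with "conf" (0 to 1); they miss things now and then, are a little off and sometimes report something else, mostly with a low value. They report only what shows in the picture. A call takes as long as a camera call. They do not tell look-alikes from the thing itself.
- search_frame(camera, thing): "at" ([x, y, z] in m, in the coordinates of the camera as it stood for that picture, good to about 4 mm: the middle of the surface that is visible of it).
- cut_out(camera, thing): "mask" (420x560 bool, what is visible of it).
- mark_of(camera, thing): "at" ([x, y, z] in m, in the coordinates of the camera as it stood for that picture, good to about 4 mm: a listed point, or the origin of a listed thing).
The state is a dict: "t": time; "q": joint angles; "dq": joint speeds; "effort": joint torques, N m; "tool_pos": TCP position; "tool_rot": TCP orientation; "contact_force": force on the tool from outside, world axes, zero at the start; "wrist_torque": the same for the moment, N m; "opening": finger opening in m.
Only numpy, scipy, OpenCV 4.12 (cv2) and the standard library are available. Lean on these libraries where they do the work, as an engineer would, in place of code of your own. Each camera call takes 0.05 s, during which the arm holds its last target. There are 200 camera calls.

## Working session

There is one attempt and no reset: what is moved stays moved. The work goes in short steps, Python scripts to look and compute and a tool call to move; the robot and the scene stay as the last step left them, time stands still between calls to the robot, and variables do not carry over. Pictures are saved under pics/ and viewed, about 8 in all and at most 12, crops included, and the job is handed in when it is done.

Besides the shell and the picture viewer there is one more tool, called in YAML: its name, and indented under it one key for each argument. arm_command: Moves the arm, as the interface text tells. Its arguments: {"type":"object","properties":{"plan":{"type":"array","items":{"type":"array","items":{"type":"array","items":{"type":"number"}}}},"squeeze":{"type":"number"}},"required":["plan"]}

```bash
mkdir -p pics; cat > h.py <<'E'
import numpy as np, cv2
from scipy.spatial.transform import Rotation as R
from station import ctrl, get_image, calibration, finish_job, search_frame, cut_out, mark_of
def w(cam,p):
    T=np.array(calibration(cam)["cam_to_world"]); return T[:3,:3]@np.array(p)+T[:3,3]
def ray(cam,u,v,z):
    c=calibration(cam); T=np.array(c["cam_to_world"])
    d=T[:3,:3]@np.array([(u-c["cx"])/c["fx"],(v-c["cy"])/c["fy"],1]); o=T[:3,3]
    return o+d*(z-o[2])/d[2]
def proj(cam,p):
    c=calibration(cam); T=np.array(c["cam_to_world"]); q=T[:3,:3].T@(np.array(p)-T[:3,3])
    return np.array([c["fx"]*q[0]/q[2]+c["cx"],c["fy"]*q[1]/q[2]+c["cy"]])
def save(cam,n,s=1,crop=None):
    im=get_image(cam)[:,:,::-1]
    if crop: a,b,c,d=crop; im=im[b:d,a:c]
    cv2.imwrite(n,cv2.resize(im,None,fx=s,fy=s,interpolation=cv2.INTER_CUBIC))
E
python3 - <<'E'
from h import *
for c in("scene","top"):
    save(c,f"pics/{c}0.png",1.4)
    for t in("holder","spacer_mid","lens_mid","ring_mid"):
        for r in mark_of(c,t): 
            p=w(c,r["at"]); print(c,t,round(r["conf"],2),p.round(3),proj(c,p).round())
o=ctrl.get_obs(); print(o["tool_pos"],o["tool_rot"],R.from_rotvec(o["tool_rot"]).as_matrix().round(3),o["opening"])
E
```

```text
scene holder 0.65 [ 0.374 -0.136  0.005] [259. 245.]
scene holder 0.64 [ 0.372 -0.308 -0.001] [316. 268.]
scene holder 0.64 [ 0.419 -0.487 -0.   ] [392. 281.]
scene holder 0.6 [ 0.541 -0.209  0.002] [313. 228.]
scene spacer_mid 0.56 [ 0.537 -0.211  0.01 ] [314. 227.]
scene lens_mid 0.48 [ 0.449 -0.012  0.007] [238. 221.]
scene ring_mid 0.74 [0.508 0.257 0.011] [181. 191.]
top holder 0.79 [ 0.419 -0.489  0.   ] [413. 238.]
top holder 0.72 [ 0.377 -0.14   0.002] [294. 254.]
top holder 0.69 [ 0.538 -0.209  0.003] [317. 199.]
top holder 0.64 [ 0.372 -0.307  0.002] [351. 255.]
top spacer_mid 0.41 [ 0.542 -0.214  0.015] [319. 197.]
top spacer_mid 0.39 [ 0.537 -0.211  0.004] [318. 199.]
top lens_mid 0.61 [ 0.45  -0.014  0.009] [251. 229.]
top lens_mid 0.17 [0.508 0.255 0.009] [161. 211.]
top ring_mid 0.47 [0.509 0.255 0.01 ] [161. 210.]
[0.23921873 0.57737504 0.23126219] [ 0.30810898  1.54875054 -0.30818615] [[-0.     0.383  0.924]
 [-0.     0.924 -0.383]
 [-1.    -0.     0.   ]] 0.085659075824695
```

View pics/scene0.png

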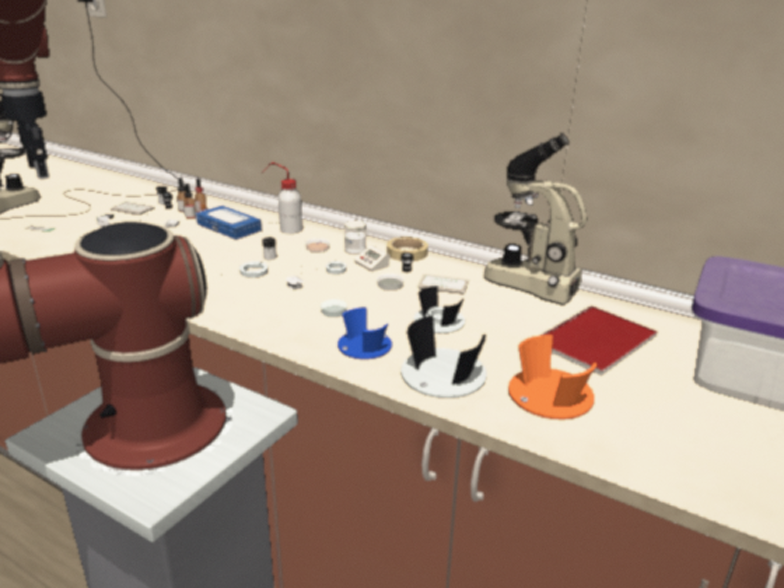

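View pics/top0.png

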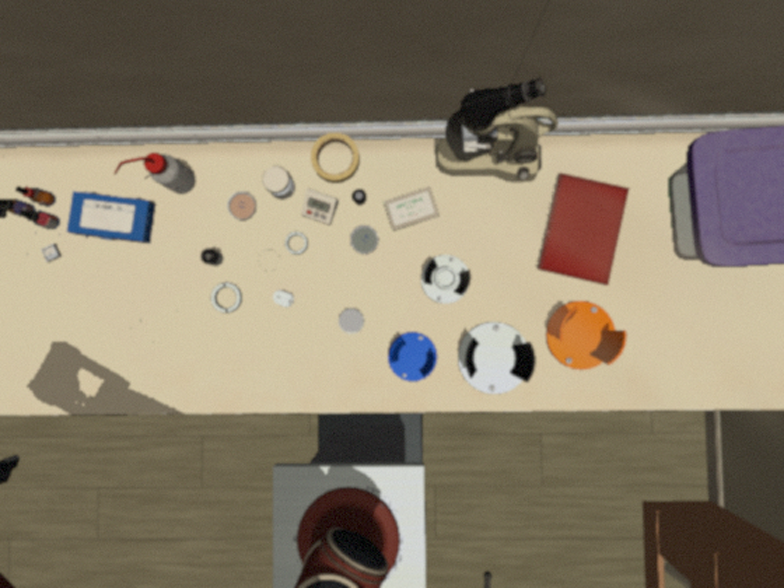

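The top view shows the white cradle with the spacer at (318,199) in unscaled pixels, a pale disc at (250,228), a darker disc at (260,171), the ring with slots at (161,211) and a small ring at (212,173). I'll zoom in to tell the two discs apart and to get the cradle's yaw.

```bash
python3 - <<'E'
from h import *
save("top","pics/top1.png",3.6,(145,145,365,265))
im=get_image("top")
g=im.max(2)
for n,(u,v) in dict(l=(250,228),d=(260,171)).items():
    hsv=im[v-14:v+15,u-14:u+15]; bg=np.median(im[v-20:v-15,u-20:u+20].reshape(-1,3),0)
    m=(np.abs(hsv.astype(float)-bg).sum(2)>45).astype(np.uint8)
    k,lab,st,ce=cv2.connectedComponentsWithStats(m); i=1+st[1:,4].argmax()
    c=ce[i]+[u-14,v-14]; cs,_=cv2.findContours((lab==i).astype(np.uint8),0,1)
    p=ray("top",*c,0.013); h=calibration("top"); 
    d=np.linalg.norm(ray("top",c[0]+1,c[1],0.016)-ray("top",*c,0.016))
    print(n,c,p.round(4),"diam mm",2*np.sqrt(st[i,4]/np.pi)*d*1000,st[i],im[v-3:v+4,u-3:u+4].reshape(-1,3).mean(0))
for t in("ring_mid","holder","lens_mid"):
    for r in cut_out("top",t):
        v,u=np.nonzero(r["mask"]); print(t,round(r["conf"],2),u.mean(),v.mean(),u.min(),u.max(),v.min(),v.max(),len(u), ray("top",(u.min()+u.max())/2,(v.min()+v.max())/2,.01).round(4))
# cheeks of small white holder
m=np.zeros(g.shape,bool); m[170:230,295:340]=1; m&=g<70
v,u=np.nonzero(m); P=np.array([ray("top",a,b,0.03)[:2] for a,b in zip(u,v)])
k=cv2.kmeans(P.astype(np.float32),2,None,(3,50,1e-5),5,0); print(k[2],np.bincount(k[1].ravel()))
d=k[2][0]-k[2][1]; print("y axis yaw deg",np.degrees(np.arctan2(d[1],d[0])),np.linalg.norm(d),k[2].mean(0))
E
```

```text
l [250.64528302 227.8754717 ] [ 0.4543 -0.0123  0.013 ] diam mm 53.9592312260865 [  6   5  19  18 265] [170.67346939 168.10204082 163.10204082]
d [259.81534091 170.91193182] [ 0.6224 -0.0408  0.013 ] diam mm 62.564681349221715 [  4   3  21  22 352] [118.02040816 122.02040816 114.79591837]
ring_mid 0.58 160.77056277056278 212.80519480519482 150 172 202 223 231 [0.5031 0.2546 0.01  ]
holder 0.88 317.288842544317 198.98540145985402 300 335 181 216 959 [ 0.5385 -0.2099  0.01  ]
holder 0.78 293.9909090909091 254.65050505050505 277 311 237 273 990 [ 0.3736 -0.1386  0.01  ]
holder 0.76 353.5299771167048 255.49610983981694 327 382 230 281 2185 [ 0.3705 -0.3147  0.01  ]
holder 0.56 416.71599264705884 239.53814338235293 389 447 215 263 2176 [ 0.4165 -0.4994  0.01  ]
lens_mid 0.76 250.35135135135135 228.6833976833977 242 259 220 237 259 [ 0.4525 -0.0116  0.01  ]
[[ 0.55333936 -0.17672916]
 [ 0.5285806  -0.24638003]] [65 77]
y axis yaw deg 70.43125 0.0739205 [ 0.54095995 -0.21155459]
```

View pics/top1.png

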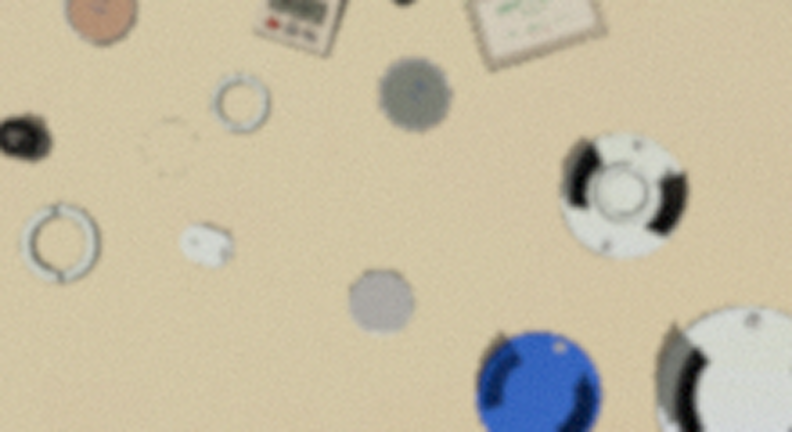

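The lens is the pale 54 mm disc at about (0.4525, -0.0125); the darker disc is 62 mm, so it's a decoy. The slotted ring is near (0.505, 0.255). The cradle is at (0.539, -0.2095), with its x axis at about -18° from the cheeks and screws. First I'll turn the jaws to -18°.

arm_command:
  plan:
    - [[0,0,0,7.1,0,0,0.068],[0,0,0,7.1,0,0,0.068],[0,0,0,7.1,0,0,0.068],[0,0,0,7.1,0,0,0.068],[0,0,0,7.1,0,0,0.068],[0,0,0,7.1,0,0,0.068],[0,0,0,7.1,0,0,0.068],[0,0,0,7.1,0,0,0.068],[0,0,0,7.1,0,0,0.068],[0,0,0,7.1,0,0,0.068],[0,0,0,7.1,0,0,0.068],[0,0,0,7.1,0,0,0.068]]

```text
t: 1.75
tool_pos: [0.2393, 0.5775, 0.2316]
tool_rot: [1.446, 1.037, -1.446]
contact_force: [1.1, -0.6, 0.2]
opening: 0.068
```

arm_command:
  plan:
    - [[0,0.024,0.031,0,0,0,0.068],[0,0.024,0.031,0,0,0,0.068],[0,0.024,0.031,0,0,0,0.068],[0,0.024,0.031,0,0,0,0.068],[0,0.024,0.031,0,0,0,0.068],[0,0.024,0.031,0,0,0,0.068],[0,0.024,0.031,0,0,0,0.068],[0,0.024,0.031,0,0,0,0.068],[0,0.024,0.031,0,0,0,0.068],[0,0.024,0.031,0,0,0,0.068],[0,0.024,0.031,0,0,0,0.068],[0,0.024,0.031,0,0,0,0.068],[0,0.024,0.031,0,0,0,0.068],[0,0.024,0.031,0,0,0,0.068],[0,0.024,0.031,0,0,0,0.068],[0,0.024,0.031,0,0,0,0.068]]

```text
t: 3.08
tool_pos: [0.4481, -0.0354, 0.2329]
tool_rot: [1.448, 1.037, -1.427]
contact_force: [0.6, 0.6, 0.2]
opening: 0.0678
```

```bash
cat >> h.py <<'E'
def to(x,y,z,yaw=-18):
    o=ctrl.get_obs(); M=R.from_rotvec(o["tool_rot"]).as_matrix()
    c,s=np.cos(np.radians(yaw)),np.sin(np.radians(yaw)); T=np.array([[0,c,s],[0,s,-c],[-1,0,0]])
    print("t",round(o["t"],2),"pos",np.round(o["tool_pos"],4),"open",round(o["opening"],4),"F",np.round(o["contact_force"],1))
    print("shift mm",(M.T@(np.array([x,y,z])-o["tool_pos"])*1000).round(1),"turn",np.degrees(R.from_matrix(M.T@T).as_rotvec()).round(1))
E
python3 -c "
from h import *
to(.4525,-.0125,.03)"
```

```text
t 3.08 pos [ 0.4481 -0.0354  0.2329] open 0.0678 F [0.6 0.6 0.2]
shift mm [203.   -5.2 -21.8] turn [-0.2 -0.4 -0.7]
```

arm_command:
  plan:
    - [[0.02,-0.002,-0.01,0,-0.4,-0.7,0.068],[0.03,-0.002,-0.01,0,0,0,0.068],[0.03,0,0,0,0,0,0.068],[0.03,0,0,0,0,0,0.068],[0.03,0,0,0,0,0,0.068],[0.02,0,0,0,0,0,0.068],[0,0,0,0,0,0,0.068]]

```text
t: 3.67
tool_pos: [0.4571, -0.0291, 0.0727]
tool_rot: [1.458, 1.016, -1.447]
contact_force: [-1.4, 0.9, -0.6]
opening: 0.0679
```

```bash
python3 -c "
from h import *
to(.4525,-.0125,.004)
save('scene','pics/s1.png',5,(170,160,310,260))"
```

```text
t 3.67 pos [ 0.4571 -0.0291  0.0727] open 0.0679 F [-1.4  0.9 -0.6]
shift mm [ 68.6 -10.8 -14.3] turn [-1.5  0.1 -0.7]
```

View pics/s1.png

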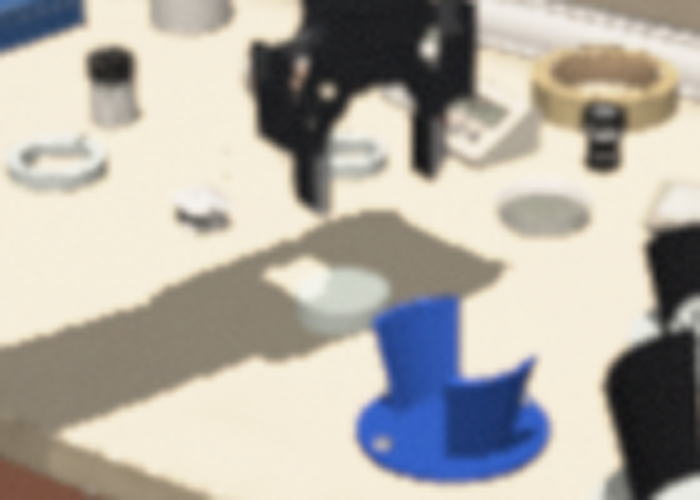

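The open gripper hangs above the lens, which is at crop (345,295), and it still needs the sideways correction. I'll correct first, then descend.

arm_command:
  plan:
    - [[0,-0.006,-0.008,-1.5,0,-0.7,0.068],[0,-0.004,-0.006,0,0,0,0.068],[0,-0.001,-0.001,0,0,0,0.068],[0,0,0,0,0,0,0.068]]

```text
t: 4.05
tool_pos: [0.4556, -0.0101, 0.0804]
tool_rot: [1.438, 1.037, -1.428]
contact_force: [-0.6, 0.8, 0.2]
opening: 0.0677
```

```bash
python3 -c "
from h import *
to(.4525,-.0125,.004)"
```

```text
t 4.05 pos [ 0.4556 -0.0101  0.0804] open 0.0677 F [-0.6  0.8  0.2]
shift mm [76.3 -3.   3.2] turn [ 0.2  0.  -0.6]
```

arm_command:
  plan:
    - [[0.02,-0.002,0.002,0,0,-0.5,0.068],[0.02,-0.001,0.001,0,0,0,0.068],[0.015,0,0,0,0,0,0.068],[0.006,0,0,0,0,0,0.068],[0,0,0,0,0,0,0.068],[0,0,0,0,0,0,0.068]]

```text
t: 4.55
tool_pos: [0.4603, -0.0122, 0.0275]
tool_rot: [1.44, 1.031, -1.416]
contact_force: [0.2, 0.1, -0.0]
opening: 0.0684
```

```bash
python3 -c "
from h import *
to(.4525,-.0125,.004)
for c in ('scene','top'):
  for r in mark_of(c,'lens_mid')[:2]: print(w(c,r['at']),r['conf'])"
```

```text
t 4.55 pos [ 0.4603 -0.0122  0.0275] open 0.0684 F [ 0.2  0.1 -0. ]
shift mm [23.3 -7.8  2.7] turn [ 0.4 -0.1 -1.2]
[ 0.44835806 -0.00996113  0.00995016] 0.7
[ 0.44841517 -0.0122446   0.00867773] 0.51
[ 0.54152277 -0.21352773  0.0109261 ] 0.16
```

arm_command:
  plan:
    - [[0.002,-0.006,0.002,0,0,-1.2,0.068],[0.006,-0.003,0,0,0,0,0.068],[0.005,-0.001,0,0,0,-0.4,0.068],[0.004,0,0,0,0,0,0.068],[0,0,0,0,0,0,0.068]]

```text
t: 5.07
tool_pos: [0.4518, -0.0115, 0.0123]
tool_rot: [1.433, 1.052, -1.433]
contact_force: [0.3, -0.1, -0.1]
opening: 0.0678
```

```bash
python3 -c "
from h import *
to(.451,-.012,.004)"
```

```text
t 5.07 pos [ 0.4518 -0.0115  0.0123] open 0.0678 F [ 0.3 -0.1 -0.1]
shift mm [ 8.3 -0.6  0.8] turn [ 0.4 -0.1  0.2]
```

arm_command:
  plan:
    - [[0.004,0,0.001,0,0,0,0.068],[0.003,0,0,0,0,0,0.068],[0.001,0,0,0,0,0,0.068],[0,0,0,0,0,0,0.05],[0,0,0,0,0,0,0.045],[0,0,0,0,0,0,0.045],[0,0,0,0,0,0,0.045],[0,0,0,0,0,0,0.045]]
  squeeze: 40

```text
t: 5.73
tool_pos: [0.4514, -0.0125, 0.0032]
tool_rot: [1.433, 1.052, -1.434]
contact_force: [0.2, -1.2, 0.3]
opening: 0.0509
```

```bash
python3 -c "
from h import *
to(.451,-.012,.1)
save('scene','pics/s2.png',5,(170,160,310,260))"
```

```text
t 5.73 pos [ 0.4514 -0.0125  0.0032] open 0.0509 F [ 0.2 -1.2  0.3]
shift mm [-96.8  -0.9  -0.6] turn [ 0.4 -0.1  0.2]
```

View pics/s2.png

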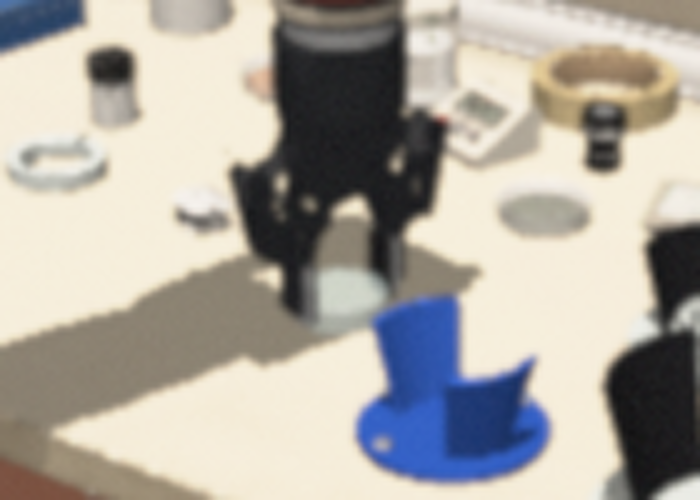

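The lens, at crop (345,297), sits between the pads. I'll check that the grip has settled, then lift a little.

arm_command:
  plan:
    - [[0,0,0,0,0,0,0.04],[0,0,0,0,0,0,0.04],[-0.01,0,0,0,0,0,0.04],[-0.02,0,0,0,0,0,0.04],[-0.03,0,0,0,0,0,0.04],[-0.03,0,0,0,0,0,0.04],[-0.02,0,0,0,0,0,0.04],[0,0,0,0,0,0,0.04],[0,0,0,0,0,0,0.04]]
  squeeze: 50

```text
t: 6.53
tool_pos: [0.4492, -0.0123, 0.1184]
tool_rot: [1.431, 1.056, -1.437]
contact_force: [-0.1, -0.6, -1.3]
opening: 0.0506
```

```bash
python3 -c "
from h import *
to(.539,-.2095,.13)
for c in ('scene','top'):
  for r in mark_of(c,'lens_mid')[:2]: print(w(c,r['at']),r['conf'])
  for n in ('holder','spacer_mid'):
    print(n,[w(c,r['at']).round(4).tolist() for r in mark_of(c,n)])
save('scene','pics/s3.png',5,(170,140,310,240))"
```

```text
t 6.53 pos [ 0.4492 -0.0123  0.1184] open 0.0506 F [-0.1 -0.6 -1.3]
shift mm [-13.1 145.2 160.7] turn [ 0.4 -0.1  0.5]
[ 0.44809787 -0.01378605  0.00934827] 0.58
holder [[0.4177, -0.4848, -0.0012], [0.5399, -0.2085, -0.0009], [0.3748, -0.1363, 0.0035], [0.3696, -0.3033, 0.0026]]
spacer_mid [[0.5403, -0.211, 0.013]]
[ 0.44841517 -0.0122446   0.00867773] 0.51
[ 0.54152277 -0.21352773  0.0109261 ] 0.16
holder [[0.3727, -0.1396, -0.0007], [0.3695, -0.3077, 0.0024], [0.5374, -0.2099, 0.0027], [0.4187, -0.4913, -0.0007]]
spacer_mid [[0.5423, -0.2142, 0.0133]]
```

View pics/s3.png

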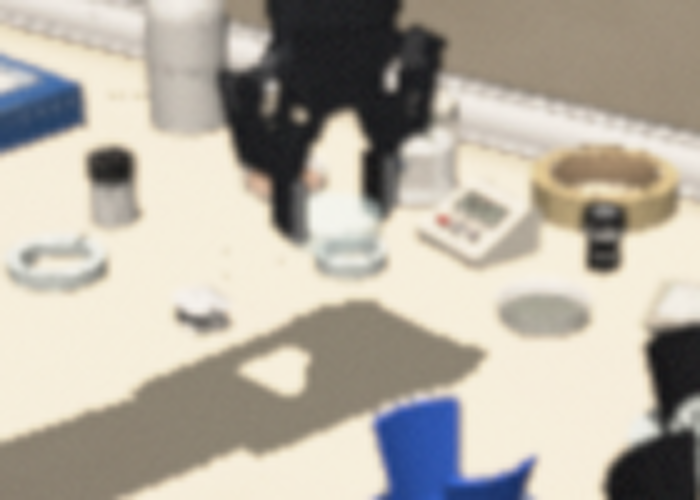

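The lens is off the table and held between the pads at crop (345,215); the ring below it is the spare spacer. I'll measure its offset in the hand from fresh pictures.

```bash
python3 -c "
from h import *
for c in ('scene','top'):
  get_image(c)
  for f in (mark_of,search_frame):
   for r in f(c,'lens_mid')[:3]: print(c,f.__name__,w(c,r['at']).round(4),round(r['conf'],2))
  print([w(c,r['at']).round(4).tolist() for n in ('holder','spacer_mid') for r in mark_of(c,n)])
  for r in mark_of(c,'ring_mid'): print('ring',w(c,r['at']).round(4),r['conf'])
to(.539,-.2095,.13)
"
```

```text
scene call [ 0.4451 -0.0099  0.1216] 0.51
scene call [ 0.4393 -0.024   0.1273] 0.59
[[0.5409, -0.2087, 0.0015], [0.4189, -0.4897, 0.0003], [0.3705, -0.3081, 0.0008], [0.3721, -0.1387, 0.0053], [0.5395, -0.2124, 0.0126]]
ring [ 0.4429 -0.0119  0.1194] 0.52
ring [0.5094 0.2603 0.0095] 0.43
[[0.4172, -0.4867, 0.0007], [0.3693, -0.3075, -0.0007], [0.375, -0.1379, -0.0], [0.5394, -0.2081, 0.0018], [0.5417, -0.2113, 0.0148]]
ring [0.5103 0.2589 0.0085] 0.71
t 7.48 pos [ 0.4487 -0.0123  0.1175] open 0.0501 F [ 0.  -0.7 -1.5]
shift mm [-14.4 145.6 160.6] turn [ 0.4 -0.1  0.6]
```

arm_command:
  plan:
    - [[0,0.01,0.012,0,0,0.5,0.04],[0,0.02,0.022,0,0,0,0.04],[0,0.022,0.024,0,0,0,0.04],[0,0.022,0.024,0,0,0,0.04],[0,0.022,0.024,0,0,0,0.04],[0,0.022,0.024,0,0,0,0.04],[0,0.012,0.014,0,0,0,0.04],[0,0.006,0.006,0,0,0,0.04],[0,0,0,0,0,0,0.04],[0,0,0,0,0,0,0.04]]

```text
t: 8.32
tool_pos: [0.5368, -0.2037, 0.1163]
tool_rot: [1.432, 1.052, -1.429]
contact_force: [-0.5, 0.9, -1.4]
opening: 0.0503
```

```bash
python3 -c "
from h import *
to(.541,-.2105,.07)
"
```

```text
t 8.32 pos [ 0.5368 -0.2037  0.1163] open 0.0503 F [-0.5  0.9 -1.4]
shift mm [46.3  6.1  5.3] turn [ 0.6 -0.2  0.1]
```

arm_command:
  plan:
    - [[0,0.004,0.003,0.5,0,0,0.04],[0.01,0.002,0.002,0,0,0,0.04],[0.012,0,0,0,0,0,0.04],[0.012,0,0,0,0,0,0.04],[0.005,0,0,0,0,0,0.04],[0,0,0,0,0,0,0.04],[0,0,0,0,0,0,0.04]]

```text
t: 8.9
tool_pos: [0.5386, -0.2045, 0.0709]
tool_rot: [1.435, 1.055, -1.434]
contact_force: [0.7, 0.3, -0.3]
opening: 0.0507
```

```bash
python3 -c "
from h import *
to(.541,-.2105,.0235)
for c in ('scene','top'):
  get_image(c)
  for r in mark_of(c,'lens_mid')[:3]: print(c,w(c,r['at']).round(4),round(r['conf'],2))
save('scene','pics/s4.png',6,(260,165,380,255))
"
```

```text
t 8.9 pos [ 0.5386 -0.2045  0.0709] open 0.0507 F [ 0.7  0.3 -0.3]
shift mm [47.4  4.4  5.2] turn [ 0.3 -0.3  0.3]
scene [ 0.5367 -0.204   0.0761] 0.58
```

View pics/s4.png

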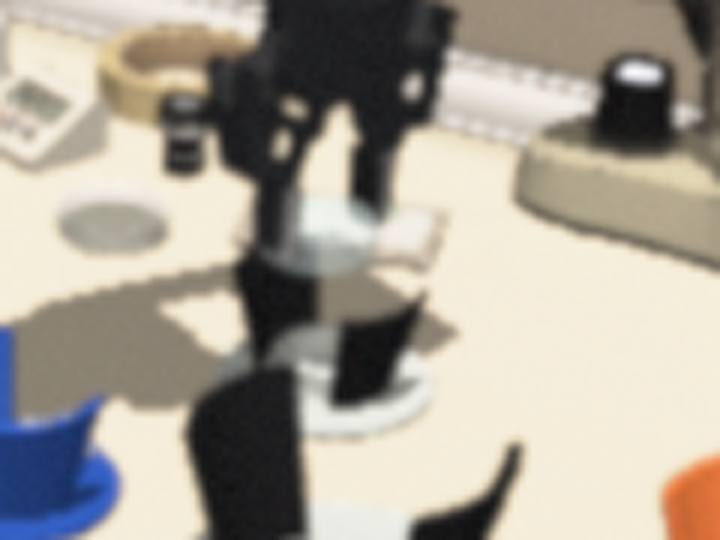

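The lens is held flat at crop (325,235), above the cradle at (330,370). I'll centre it and lower slowly.

arm_command:
  plan:
    - [[0,0.003,0.003,0,0,0,0.04],[0.006,0.002,0.002,0,0,0,0.04],[0.01,0.001,0.001,0,0,0,0.04],[0.01,0,0,0,0,0,0.04],[0.005,0,0,0,0,0,0.04],[0.002,0,0,0,0,0,0.04],[0,0,0,0,0,0,0.04]]

```text
t: 9.73
tool_pos: [0.5451, -0.2148, 0.0376]
tool_rot: [1.437, 1.048, -1.432]
contact_force: [0.2, -0.2, -1.0]
opening: 0.0507
```

```bash
python3 -c "
from h import *
to(.541,-.2105,.0235)
"
```

```text
t 9.73 pos [ 0.5451 -0.2148  0.0376] open 0.0507 F [ 0.2 -0.2 -1. ]
shift mm [14.1 -5.2 -2.8] turn [ 0.3 -0.2 -0. ]
```

arm_command:
  plan:
    - [[0.001,-0.003,-0.001,0,0,0,0.04],[0.002,-0.001,-0.001,0,0,0,0.04],[0.004,0,0,0,0,0,0.04],[0.003,0,0,0,0,0,0.04],[0,0,0,0,0,0,0.04],[0,0,0,0,0,0,0.04]]

```text
t: 10.23
tool_pos: [0.5413, -0.2108, 0.0264]
tool_rot: [1.436, 1.049, -1.432]
contact_force: [-0.5, 0.2, -1.0]
opening: 0.051
```

```bash
python3 -c "
from h import *
to(.541,-.2105,.0235)
"
```

```text
t 10.23 pos [ 0.5413 -0.2108  0.0264] open 0.051 F [-0.5  0.2 -1. ]
shift mm [ 2.9 -0.3 -0.2] turn [ 0.3 -0.2  0. ]
```

Next I'll lower 1 mm at a time until it makes contact.

arm_command:
  plan:
    - [[0.001,0,0,0,0,0,0.04],[0.001,0,0,0,0,0,0.04],[0.001,0,0,0,0,0,0.04],[0,0,0,0,0,0,0.04],[0,0,0,0,0,0,0.04]]

```text
t: 10.65
tool_pos: [0.5419, -0.2111, 0.0238]
tool_rot: [1.437, 1.048, -1.431]
contact_force: [-0.8, 0.4, -1.4]
opening: 0.0503
```

arm_command:
  plan:
    - [[0.001,0,0,0,0,0,0.04],[0.001,0,0,0,0,0,0.04],[0,0,0,0,0,0,0.04]]

```text
t: 10.9
tool_pos: [0.5423, -0.2113, 0.0235]
tool_rot: [1.436, 1.048, -1.431]
contact_force: [-0.2, 0.3, -1.1]
opening: 0.0509
```

arm_command:
  plan:
    - [[0.002,0,0,0,0,0,0.04],[0.001,0,0,0,0,0,0.04],[0,0,0,0,0,0,0.04]]

```text
t: 11.15
tool_pos: [0.5429, -0.2116, 0.0235]
tool_rot: [1.436, 1.049, -1.431]
contact_force: [0.5, -0.2, -1.2]
opening: 0.0507
```

arm_command:
  plan:
    - [[0.003,-0.001,0,0,0,0,0.04],[0.003,-0.001,0,0,0,0,0.04]]

```text
t: 11.32
tool_pos: [0.5433, -0.2118, 0.0227]
tool_rot: [1.437, 1.047, -1.429]
contact_force: [-9.6, 5.4, 21.8]
opening: 0.0509
```

It makes contact at 0.0227. I'll relax the push and release.

arm_command:
  plan:
    - [[-0.001,-0.001,0,0,0,0,0.04],[0,0,0,0,0,0,0.056],[0,0,0,0,0,0,0.06],[0,0,0,0,0,0,0.066],[0,0,0,0,0,0,0.066],[0,0,0,0,0,0,0.066],[0,0,0,0,0,0,0.066]]

```text
t: 11.9
tool_pos: [0.5431, -0.2119, 0.0234]
tool_rot: [1.438, 1.044, -1.428]
contact_force: [-0.7, 0.7, 0.1]
opening: 0.066
```

```bash
python3 -c "
from h import *
to(.541,-.2105,.15)
for c in ('scene','top'):
  get_image(c)
  for r in mark_of(c,'lens_mid')[:3]: print(c,w(c,r['at']).round(4),round(r['conf'],2))
"
```

```text
t 11.9 pos [ 0.5431 -0.2119  0.0234] open 0.066 F [-0.7  0.7  0.1]
shift mm [-126.6   -1.7   -1.1] turn [ 0.3 -0.2 -0.3]
scene [ 0.5402 -0.2132  0.0274] 0.69
```

The lens now reads (0.540, -0.213, 0.027), so it's seated. I'll rise and travel to the ring.

arm_command:
  plan:
    - [[-0.005,0,0,0,0,0,0.068],[-0.015,0,0,0,0,0,0.072],[-0.03,0,0,0,0,0,0.076],[-0.035,0,0,0,0,0,0.076],[-0.035,-0.005,-0.01,0,0,0,0.076],[0,-0.013,-0.031,0,0,0,0.076],[0,-0.014,-0.036,0,0,0,0.076],[0,-0.014,-0.036,0,0,0,0.076],[0,-0.014,-0.036,0,0,0,0.076],[0,-0.014,-0.036,0,0,0,0.076],[0,-0.014,-0.036,0,0,0,0.076],[0,-0.014,-0.036,0,0,0,0.076],[0,-0.014,-0.036,0,0,0,0.076],[0,-0.014,-0.036,0,0,0,0.076],[0,-0.014,-0.036,0,0,0,0.076],[0,-0.014,-0.036,0,0,0,0.076],[0,-0.012,-0.02,0,0,0,0.076],[0,-0.008,-0.01,0,0,0,0.076],[0,0,0,0,0,0,0.076],[0,0,0,0,0,0,0.076]]

```text
t: 13.77
tool_pos: [0.5059, 0.2739, 0.1625]
tool_rot: [1.452, 1.031, -1.413]
contact_force: [0.6, -1.3, 0.1]
opening: 0.0762
```

```bash
python3 -c "
from h import *
for c in ('scene','top'):
  get_image(c)
  for n in ('lens_mid','spacer_mid','ring_mid'):
   for r in mark_of(c,n)[:3]: print(c,n,w(c,r['at']).round(4),round(r['conf'],2))
to(.509,.2575,.03)
save('top','pics/t5.png',3.6,(145,145,365,265))
"
```

```text
scene lens_mid [ 0.5418 -0.2117  0.0263] 0.49
scene lens_mid [ 0.5414 -0.2098  0.0008] 0.38
scene spacer_mid [ 0.538  -0.2106  0.0114] 0.37
scene ring_mid [0.5078 0.2598 0.0063] 0.67
top lens_mid [ 0.54   -0.2082  0.0314] 0.75
top ring_mid [0.5084 0.256  0.0059] 0.52
t 14.17 pos [0.5063 0.2725 0.1621] open 0.0761 F [-0.4  0.2 -0.3]
shift mm [132.1   4.2  14.8] turn [-0.1 -0.6 -1.3]
```

View pics/t5.png

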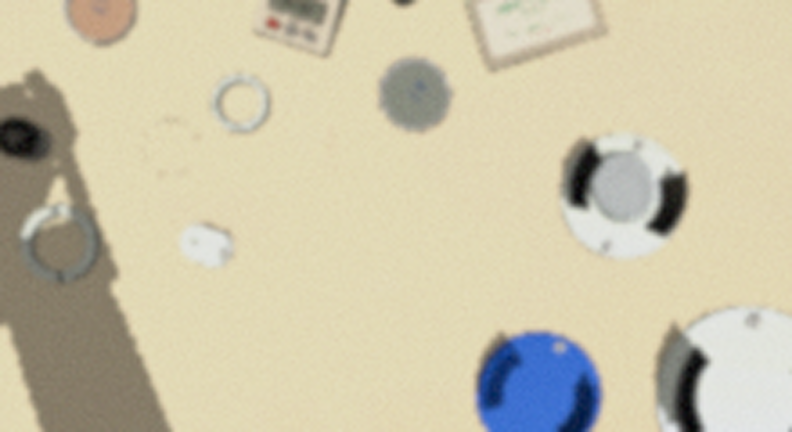

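The lens is centred in the cradle at crop (622,187). The ring lies at crop (60,243), so I'll aim for (0.506, 0.256).

arm_command:
  plan:
    - [[0.01,0.001,0.007,0,-0.6,-1.3,0.078],[0.03,0.001,0.006,0,0,0,0.078],[0.03,0,0.002,0,0,0,0.078],[0.025,0,0,0,0,0,0.078],[0.015,0,0,0,0,0,0.078],[0.005,0,0,0,0,0,0.078],[0,0,0,0,0,0,0.078],[0,0,0,0,0,0,0.078]]

```text
t: 14.88
tool_pos: [0.5049, 0.2528, 0.041]
tool_rot: [1.437, 1.043, -1.445]
contact_force: [-0.3, -0.8, 0.0]
opening: 0.078
```

```bash
python3 -c "
from h import *
to(.506,.256,.003)
"
```

```text
t 14.88 pos [0.5049 0.2528 0.041 ] open 0.078 F [-0.3 -0.8  0. ]
shift mm [38.   0.2 -3.5] turn [-0.3  0.2  0.3]
```

arm_command:
  plan:
    - [[0.004,0,-0.003,0,0,0,0.078],[0.01,0,-0.001,0,0,0,0.078],[0.01,0,0,0,0,0,0.078],[0.005,0,0,0,0,0,0.078],[0.002,0,0,0,0,0,0.078],[0,0,0,0,0,0,0.078]]

```text
t: 15.38
tool_pos: [0.5096, 0.2581, 0.0115]
tool_rot: [1.442, 1.041, -1.438]
contact_force: [0.7, -0.3, -0.2]
opening: 0.0782
```

```bash
python3 -c "
from h import *
to(.506,.256,.003)
save('scene','pics/s6.png',6,(130,135,250,225))
"
```

```text
t 15.38 pos [0.5096 0.2581 0.0115] open 0.0782 F [ 0.7 -0.3 -0.2]
shift mm [ 8.5 -2.8  3.2] turn [-0.3 -0.1 -0.1]
```

View pics/s6.png

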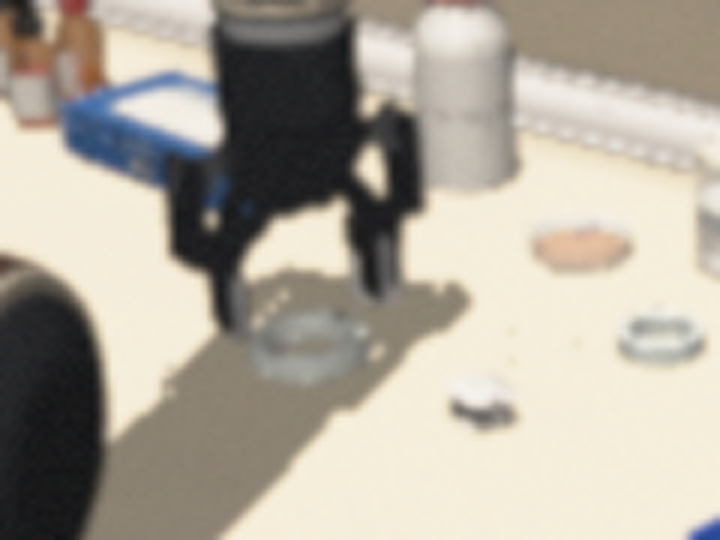

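The fingers straddle the ring evenly, with the ring at crop (311,345) and the tips at (235,335) and (378,300). I'll descend and close.

arm_command:
  plan:
    - [[0.004,-0.001,0.001,0,0,0,0.078],[0.004,-0.001,0.001,0,0,0,0.078],[0.002,0,0,0,0,0,0.078],[0,0,0,0,0,0,0.078],[0,0,0,0,0,0,0.06],[0,0,0,0,0,0,0.055],[0,0,0,0,0,0,0.052],[0,0,0,0,0,0,0.052],[0,0,0,0,0,0,0.052],[0,0,0,0,0,0,0.052]]
  squeeze: 40

```text
t: 16.27
tool_pos: [0.5082, 0.2573, 0.0028]
tool_rot: [1.445, 1.04, -1.435]
contact_force: [-0.5, 0.1, -0.2]
opening: 0.0606
```

arm_command:
  plan:
    - [[-0.005,0,0,0,0,0,0.052],[-0.015,0,0,0,0,0,0.052],[-0.03,0,0,0,0,0,0.052],[-0.03,0,0,0,0,0,0.052],[-0.025,0,0,0,0,0,0.052],[-0.01,0,0,0,0,0,0.052],[0,0,0,0,0,0,0.052],[0,0,0,0,0,0,0.052]]

```text
t: 16.93
tool_pos: [0.5052, 0.2561, 0.1207]
tool_rot: [1.44, 1.042, -1.441]
contact_force: [0.3, -0.1, -1.0]
opening: 0.0609
```

```bash
python3 -c "
from h import *
for c in ('scene','top'):
  get_image(c)
  for n in ('ring_mid',):
   for r in mark_of(c,n)[:3]: print(c,n,w(c,r['at']).round(4),round(r['conf'],2))
to(.541,-.2105,.15)
"
```

```text
scene ring_mid [0.5055 0.2564 0.125 ] 0.5
top ring_mid [0.5056 0.2579 0.1249] 0.56
t 17.13 pos [0.5039 0.2556 0.1184] open 0.0605 F [-0.3 -0.2 -0.7]
shift mm [-31.3 181.2 431. ] turn [-0.3  0.1  0.3]
```

The ring is held, and both cameras read it at z≈0.125. I'll travel to the cradle.

arm_command:
  plan:
    - [[-0.005,0.005,0.012,0,0,0,0.052],[-0.005,0.01,0.024,0,0,0,0.052],[0,0.014,0.034,0,0,0,0.052],[0,0.014,0.034,0,0,0,0.052],[0,0.014,0.034,0,0,0,0.052],[0,0.014,0.034,0,0,0,0.052],[0,0.014,0.034,0,0,0,0.052],[0,0.014,0.034,0,0,0,0.052],[0,0.014,0.034,0,0,0,0.052],[0,0.014,0.034,0,0,0,0.052],[0,0.014,0.034,0,0,0,0.052],[0,0.014,0.034,0,0,0,0.052],[0,0.012,0.026,0,0,0,0.052],[0,0.006,0.014,0,0,0,0.052],[0,0.002,0.006,0,0,0,0.052],[0,0,0,0,0,0,0.052],[0,0,0,0,0,0,0.052]]

```text
t: 18.55
tool_pos: [0.5246, -0.23, 0.1132]
tool_rot: [1.419, 1.062, -1.47]
contact_force: [0.8, 0.8, -1.0]
opening: 0.0609
```

```bash
python3 -c "
from h import *
to(.540,-.2115,.07)
"
```

```text
t 18.55 pos [ 0.5246 -0.23    0.1132] open 0.0609 F [ 0.8  0.8 -1. ]
shift mm [ 42.6  10.2 -22.8] turn [-0.3  0.7  1.9]
```

arm_command:
  plan:
    - [[0,0.003,-0.008,0,0.7,1.5,0.052],[0,0.003,-0.007,0,0,0.4,0.052],[0,0.002,-0.004,0,0,0,0.052],[0.005,0.001,-0.001,0,0,0,0.052],[0.006,0,0,0,0,0,0.052],[0,0,0,0,0,0,0.052],[0,0,0,0,0,0,0.052]]

```text
t: 19.13
tool_pos: [0.5405, -0.2051, 0.0998]
tool_rot: [1.438, 1.048, -1.431]
contact_force: [-0.2, 0.3, -1.3]
opening: 0.0607
```

```bash
python3 -c "
from h import *
to(.540,-.2115,.07)
"
```

```text
t 19.13 pos [ 0.5405 -0.2051  0.0998] open 0.0607 F [-0.2  0.3 -1.3]
shift mm [29.7  1.5  6.4] turn [ 0.2 -0.2 -0. ]
```

arm_command:
  plan:
    - [[0.004,0.001,0.004,0,0,0,0.052],[0.008,0,0.002,0,0,0,0.052],[0.008,0,0,0,0,0,0.052],[0.006,0,0,0,0,0,0.052],[0.002,0,0,0,0,0,0.052],[0,0,0,0,0,0,0.052],[0,0,0,0,0,0,0.052]]

```text
t: 19.72
tool_pos: [0.5386, -0.212, 0.0672]
tool_rot: [1.438, 1.049, -1.434]
contact_force: [-0.1, -0.4, -0.5]
opening: 0.0611
```

```bash
python3 -c "
from h import *
for c in ('scene','top'):
  get_image(c)
  for r in mark_of(c,'ring_mid')[:3]: print(c,w(c,r['at']).round(4),round(r['conf'],2))
to(.540,-.2115,.0388)
save('scene','pics/s7.png',6,(260,165,380,255))
"
```

```text
scene [ 0.5413 -0.2103  0.0732] 0.45
scene [ 0.5398 -0.2102  0.0295] 0.17
t 19.92 pos [ 0.5391 -0.2121  0.0681] open 0.0607 F [ 0.3  0.1 -0. ]
shift mm [29.4  0.6 -0.7] turn [ 0.2 -0.2  0. ]
```

View pics/s7.png

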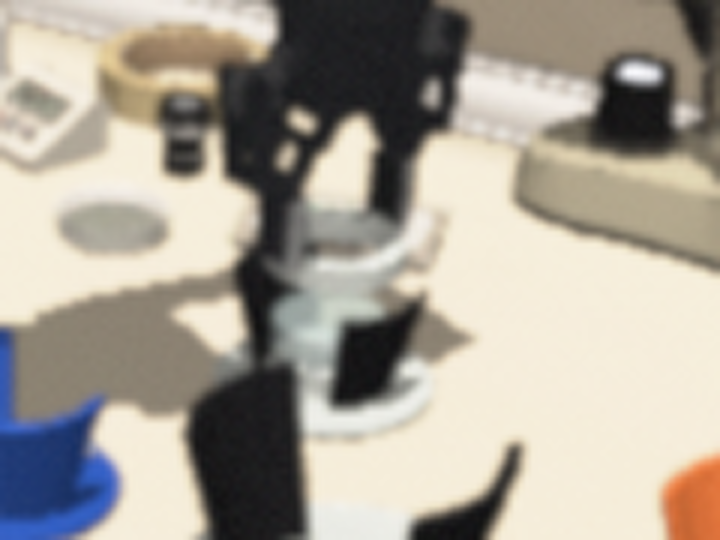

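The ring, at crop (345,250), hangs level just above the cradle, with the seated lens below at (320,320). I'll lower it slowly.

arm_command:
  plan:
    - [[0.004,0,0,0,0,0,0.052],[0.006,0,0,0,0,0,0.052],[0.006,0,0,0,0,0,0.052],[0.004,0,0,0,0,0,0.052],[0.002,0,0,0,0,0,0.052],[0,0,0,0,0,0,0.052]]

```text
t: 20.47
tool_pos: [0.5398, -0.2121, 0.0447]
tool_rot: [1.438, 1.046, -1.431]
contact_force: [-0.1, -0.1, -0.8]
opening: 0.0607
```

```bash
python3 -c "
from h import *
to(.540,-.2115,.0388)
"
```

```text
t 20.47 pos [ 0.5398 -0.2121  0.0447] open 0.0607 F [-0.1 -0.1 -0.8]
shift mm [ 5.9  0.  -0.6] turn [ 0.2 -0.2 -0.1]
```

arm_command:
  plan:
    - [[0.002,0,0,0,0,0,0.052],[0.002,0,0,0,0,0,0.052],[0.002,0,0,0,0,0,0.052],[0.001,0,0,0,0,0,0.052],[0,0,0,0,0,0,0.052]]

```text
t: 20.88
tool_pos: [0.5402, -0.2124, 0.038]
tool_rot: [1.438, 1.046, -1.431]
contact_force: [-0.8, 0.5, 0.7]
opening: 0.0605
```

arm_command:
  plan:
    - [[0.001,0,0,0,0,0,0.052],[0.001,0,0,0,0,0,0.052],[0,0,0,0,0,0,0.052]]

```text
t: 21.13
tool_pos: [0.5407, -0.2127, 0.038]
tool_rot: [1.438, 1.046, -1.431]
contact_force: [-1.2, -0.6, 0.6]
opening: 0.0605
```

The ring is at seated height (expected about 0.0388) and the force has changed sign, so it's in contact. I'll release, check, then rise.

arm_command:
  plan:
    - [[0,0,0,0,0,0,0.064],[0,0,0,0,0,0,0.068],[0,0,0,0,0,0,0.074],[0,0,0,0,0,0,0.076],[0,0,0,0,0,0,0.076]]

```text
t: 21.55
tool_pos: [0.5409, -0.2128, 0.0375]
tool_rot: [1.438, 1.045, -1.43]
contact_force: [0.2, -0.0, 0.6]
opening: 0.076
```

arm_command:
  plan:
    - [[-0.004,0,0,0,0,0,0.078],[-0.01,0,0,0,0,0,0.078],[-0.02,0,0,0,0,0,0.078],[-0.03,0,0,0,0,0,0.078],[-0.03,0,0,0,0,0,0.078],[-0.03,0,-0.02,0,0,0,0.078],[-0.02,0,-0.03,0,0,0,0.078],[0,0,-0.03,0,0,0,0.078],[0,0,-0.03,0,0,0,0.078],[0,0,-0.03,0,0,0,0.078],[0,0,-0.02,0,0,0,0.078],[0,0,0,0,0,0,0.078],[0,0,0,0,0,0,0.078],[0,0,0,0,0,0,0.078]]

```text
t: 22.72
tool_pos: [0.5928, -0.0554, 0.2024]
tool_rot: [1.446, 1.034, -1.423]
contact_force: [0.1, -0.0, -0.4]
opening: 0.078
```

```bash
python3 -c "
from h import *
for c in ('scene','top'):
  get_image(c)
  for n in ('ring_mid','lens_mid','spacer_mid'):
   for r in mark_of(c,n)[:3]: print(c,n,w(c,r['at']).round(4),round(r['conf'],2))
o=ctrl.get_obs(); print(o['t'],o['tool_pos'],o['contact_force'],np.abs(o['dq']).max())
a=get_image('scene')[165:255,260:380]; b=get_image('top')[150:240,260:380]
cv2.imwrite('pics/f.png',cv2.resize(np.vstack([a,b])[:,:,::-1],None,fx=3.3,fy=3.3,interpolation=2))
"
```

```text
scene ring_mid [ 0.5421 -0.2103  0.0468] 0.76
scene lens_mid [ 0.5435 -0.2096  0.0448] 0.74
scene lens_mid [ 0.5429 -0.209   0.029 ] 0.62
scene spacer_mid [ 0.5392 -0.2093  0.0129] 0.4
top ring_mid [ 0.5426 -0.216   0.0433] 0.72
top lens_mid [ 0.5382 -0.21    0.0309] 0.5
23.1167 [ 0.59259202 -0.05577033  0.20150319] [-0.52658216  0.50253766  0.28916943] 0.0036930318174148756
```

View pics/f.png

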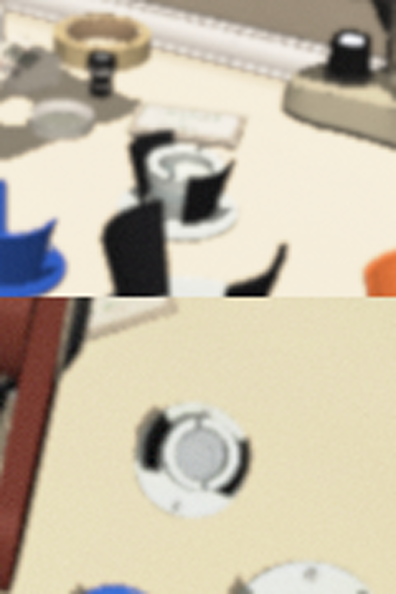

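The ring lies flat on the lens between the cheeks: (185,162) in the scene crop and (200,455) in the top crop. The arm is clear, so I'm handing in.

```bash
python3 -c "
from station import finish_job
print(finish_job())"
```

```text
the job is handed in; nothing more can be done
None
```

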